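# Put the roller back into the clay roller's saddles and shut the guard

## Robot

A 6-joint arm with a two-finger parallel gripper is mounted at the origin on the work surface. World frame = base frame: x ahead of the robot, y to its left, z up, the work surface at z = 0. Lengths are in m, angles in rad, forces in N, time in s.
With the tool pointing down it reaches from about 0.425 to 0.95 m from the base axis. Payload 3.5 kg.
Tool frame: the origin (TCP) lies midway between the tips of the shut fingers; the grasp point (between the pads) lies 19 mm behind it; z points along the fingers, y is the line along which they close (so a half turn about z gives the same grasp; the last joint's range is limited). The gripper opens to 85 mm and grips with 20 to 120 N. Pads are 22 mm wide; open, the fingers measure 114 mm over their backs; the gripper's body (76 mm by 85 mm) begins 54 mm behind the grasp point. The pads swing forward as they close: fully open they stand 13 mm farther back than shut.
Start: joints at [-1.441, 0.286, 1.577, -0, 1.279, -0.15], TCP at [0.186, -0.649, 0.231] pointing down, gripper open.
Joint ranges: [-2.77, 2.77], [-0.9, 2.22], [0.21, 2.48], [-1.53, 4.67], [0.24, 2.81], [-2.84, 2.84]. Speed limits (rad/s): [2.79, 2.79, 3.14, 3.14, 3.14, 3.14].

## Interface

Orientations are given as a unit quaternion [x, y, z, w].
In Python, from plant import ctrl gives the robot as it stands.
- The arm moves only by the tool move_arm, never from a script. Its argument "plan" is a list of rows, each an object of numbers: "x", "y", "z": the shift along the tool's x, y, z in m; "yaw": the turn about the tool's z in rad; "fingers": the closure, from 0 (fully open) to 1 (shut). In form: [{"x": .., "y": .., "z": .., "yaw": .., "fingers": ..}, ...]. A call has 1 to 5 rows; each row is the pose to reach, as a shift and turn from the pose commanded when the call began, along the tool's axes at that moment; what a row does not reach only later rows make up. A row lasts 1/10 s, in which the tool goes at most 50 mm and 8.59 degrees, less where a joint would pass 70% of its speed; a pose out of reach is approached as far as the arm can. A call with a gripper value outside its range is refused whole. The fingers move at their own pace and stop on an object; "force" is the grip in N (left out, the last holds). Time passes only in rows, so rows that repeat a pose let the fingers close. It gives the time, the measured TCP pose, the force, the opening and the grip force at its end, in the units of the state.
- ctrl.get_state(): the state, without advancing time (a new reading comes with each control period).
- ctrl.read_camera(name): name is "side" or "top" or "wrist"; returns the picture (384x512x3 uint8, red, green, blue); there is no depth.
- ctrl.camera_model(name): a dict with "intrinsics" (3x3 intrinsics, pixels), "cam_to_world" (4x4, takes a point from camera to world coordinates); the wrist camera has in their place "tool_from_camera" (4x4, takes a point from camera to tool coordinates, whose origin is the TCP and whose axes are the flange's). Camera axes: x right, y up, looking along -z (the intrinsics and any distortion apply to the point x, -y, -z); pixel columns grow to the right and rows downward; lengths in m; the calibration is good to about 2 mm. A picture is of the moment at which its call begins: read the wrist's pose just before it. camera_model takes no time and is no camera call.
- ctrl.sign_off(): hands the job in; it is judged then, once.
The state is a dict: "time": time; "qpos": joint angles; "dq": joint speeds; "joint_efforts": joint torques, N m; "eef_pos": TCP position; "tcp_rot": TCP orientation; "contact_force": force on the tool from outside, world axes, zero at the start; "wrist_torque": the same for the moment, N m; "opening": opening from 0.0 (shut) to 1.0 (fully open); "finger_force": force on a finger pad.
Only numpy, scipy, OpenCV 4.12 (cv2) and the standard library are available. Lean on these libraries where they do the work, as an engineer would, in place of code of your own. Each camera call takes 0.05 s, during which the arm holds its last target. There are 200 camera calls.

## Task

The clay roller's heavy steel roller has been scraped clean and still lies across the two side rails of its frame. Roll it along the rails to its bearing saddles, press both ends down past their spring catches, without forcing them, until each is fully home and the roller sits level, then fold the guard fully down over it. Leave the things lying around the machine where they are.

Things in the scene. Friction and masses are not known exactly. Their poses are not given: they have to be found in the camera images.
- machine: Grey bench clay roller bolted to the table, 310 x 215 mm, two upright side cheeks 16 mm thick (|y| 78 to 94 mm). Origin: centre of its underside on the table; x along the rails towards the saddles, y left along the saddle line, z up. The front of each cheek is a level rail, top at z 88 mm, x -135 to 19 mm, with a 16 mm high stop at its front end; the feed bed between lies at z 24 mm.
- saddle_left (a point): Where the middle of the left journal's axis lies when home in the left (+y) saddle: machine x 30, y 86, z 78 mm. The saddle is a V at the bottom of an open-topped slot 22 mm wide just behind the rail. Behind the slot the cheek (here |y| 82 to 94 mm) rises to z 132 mm (x 41 to 104 mm), which stops the roller.
- saddle_right (a point): The same for the right (-y) saddle: machine x 30, y -86, z 78 mm. In the mouth of each slot, on its front side, a round-nosed sprung plunger sticks out 5 mm: a journal first perches on it (axis at z about 88 mm) and does not go home by its own weight.
- roller: Steel roller, 0.7 to 0.9 kg, loose: barrel 90 mm diameter (too thick to grip), 146 mm long, with a 20 mm diameter journal 27 mm long at each end. Origin: middle of its axis; y along its length, x and z turn as it rolls. Starts with its journals on the rails (axis z 98 mm), up to 0.08 rad askew, 75 to 115 mm short of the saddles; 5 mm play between barrel and cheek at each end.
- journal_left (a point): Point on the roller's axis in the middle of its left (+y) journal, 86 mm from the roller's middle. Pushed from behind at axis height the roller rolls until both journals drop about 10 mm into the slot mouths; an end that lags needs a push of its own, and a roller pushed on askew binds between the cheeks.
- journal_right (a point): The same on the right (-y) journal. Press an end on the crown of the barrel about 55 mm from its middle, with 12 to 25 N: it goes down about 10 mm, tightly past its plunger, may hang part-way if let go early, and is home only when it stops hard in the V (axis z 78, crown z 123 mm). It may take a second press. More than 60 N spoils the bearing.
- guard (a joint): Angle of the guard, rad: 0 fully shut (level over the roller, at its stop), grows as it opens up and back; starts at 1.75 to 2.0 (1.57 is upright). The hinge is stiff: about 3 N at the edge moves it and it stays at any angle. It meets the barrel and stops short if an end is still perched. It can be pushed over from behind with shut fingers and pressed down on its upper face.
- guard_hinge (a point): Middle of the guard's hinge axis: machine x 88, y 0, z 130 mm; the axis runs along the machine's y.
- guard_edge (a point): Middle of the guard's front edge (a 9 mm round bead), on the panel's mid-plane, 114 mm from the hinge axis. The guard is a flat aluminium panel 184 mm wide and 3 mm thick: a solid band 40 mm deep along this edge, then an open grille of bars towards the hinge; when open, this edge is its top.
- bowl: White bowl, 150 mm across, 52 mm high, right of the machine. Leave it. Origin: centre of its underside.
- slip_cup: Small white cup, 68 mm across, 42 mm high, left of the machine. Leave it. Origin: centre of its underside.
- crank: Crank handle taken off the machine, lying on the right: steel arm 120 mm long along its x with a hub at the origin (16 mm radius, 22 mm high) and an upright wooden grip 72 mm high, 118 mm from the origin. Leave it.
- modelling_tool: Wooden modelling tool, 167 mm long along its x, 15 mm wide, 10 mm high, lying left of the machine. Leave it.
- scraper: Steel scraper with a wooden back, 90 x 66 mm, 16 mm high, left of the machine. Leave it.
- tile: Fired clay tile, 100 x 100 x 10 mm, lying to the right in front. Leave it.
Not all that is in view belongs to the job. Leave any red look-alike of the roller alone.

How it is judged:
On the way, in this order (a step that is already met when the one before it is completed fails the run):
1. both ends of the roller are home in their saddles and it lies level (distance between journal_left and saddle_left below 0.007 m and distance between journal_right and saddle_right below 0.007 m and z of each of journal_left, journal_right in the frame of machine below 0.0805 m and angle between the y axis of roller and the y axis of machine, either way round below 0.02 rad), for 0.2 s.
2. the guard is folded fully down (value of joint guard below 0.06 rad), for 0.2 s.
At the end, for the whole second after the job is handed in: Both journals are down in their V saddles (axis no more than 2.5 mm above home, within 7 mm endways), the roller level and square to the frame within 0.02 rad and at rest, and the guard shut to within 0.06 rad (all of step 1 and linear speed of roller below 0.01 m/s and value of joint guard below 0.06 rad); the robot touches nothing.
It fails at once if the roller is pressed with more than 60 N (contact force between the fingers and roller above 60 N).
It fails at once if a thing lying around the machine is moved by more than 30 mm (distance of any of bowl, slip_cup, crank, modelling_tool, scraper, tile from where it was at the start of the episode above 0.03 m).
It also fails if it takes over 64 s, if anything falls off the work surface, if the arm or the gripper's body presses on something with over 40 N, if the wrist force passes 120 N, or if a joint passes its speed limit or range.

## Working session

There is one attempt and no reset: what is moved stays moved. The work goes in short steps, Python scripts to look and compute and a tool call to move; the robot and the scene stay as the last step left them, time stands still between calls to the robot, and variables do not carry over. Pictures are saved under pics/ and viewed, at most 10 in all, crops included, and the job is handed in when it is done.

Besides the shell and the picture viewer there is one more tool, called after ">>>" as name(argument=value, ...), one argument or row to a line, values as JSON. move_arm: Moves the arm, as the interface text tells. Its arguments: {"type":"object","properties":{"plan":{"type":"array"},"force":{"type":"number"}},"required":["plan"]}

```bash
mkdir -p pics; ls
python3 - <<'E'
from plant import ctrl
import cv2,numpy as np
for n in("top","side"):
    im=ctrl.read_camera(n); cv2.imwrite(f"pics/{n}0.png",im[:,:,::-1])
    m=ctrl.camera_model(n); print(n,np.round(m["intrinsics"],1).tolist(),np.round(m["cam_to_world"],3).tolist(),[k for k in m])
print({k:np.round(v,3).tolist() for k,v in ctrl.get_state().items()})
E
```

```text
pics
top [[372.3, 0.0, 255.7], [0.0, 372.3, 194.8], [0.0, 0.0, 1.0]] [[0.012, 0.998, -0.057, 0.436], [-1.0, 0.012, -0.0, 0.011], [0.001, 0.057, 0.998, 0.895], [0.0, 0.0, 0.0, 1.0]] ['intrinsics', 'cam_to_world']
side [[362.2, 0.0, 259.8], [0.0, 362.2, 197.5], [0.0, 0.0, 1.0]] [[-0.996, 0.051, -0.07, 0.411], [-0.087, -0.66, 0.746, 0.695], [-0.008, 0.749, 0.662, 0.705], [0.0, 0.0, 0.0, 1.0]] ['intrinsics', 'cam_to_world']
{'time': 0.1, 'qpos': [-1.441, 0.287, 1.578, -0.0, 1.279, -0.15], 'dq': [0.0, -0.001, -0.004, 0.001, 0.001, -0.001], 'joint_efforts': [0.001, -40.73, -29.37, -0.0, 0.003, 0.0], 'eef_pos': [0.186, -0.648, 0.23], 'tcp_rot': [0.99, 0.139, -0.0, -0.001], 'contact_force': [-0.19, 0.287, -0.359], 'wrist_torque': [-0.029, -0.042, 0.042], 'finger_force': 0.0, 'opening': 1.003}
```

View pics/top0.png

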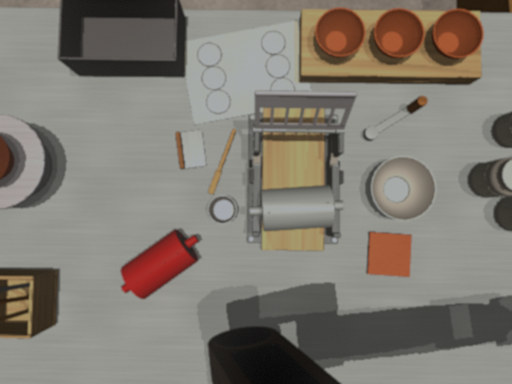

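View pics/side0.png

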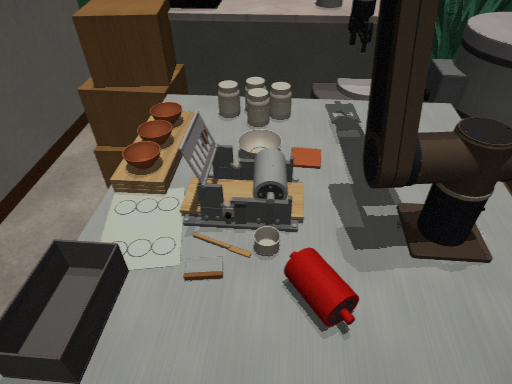

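Top view: roller at about px (298,208), machine x points up in the image, guard edge at rows 94–100, cup at (223,209), bowl at (402,188). I'll zoom in for accurate features.

Run:
```python
import cv2
im=cv2.imread("pics/top0.png")[75:265,190:390]
cv2.imwrite("pics/c1.png",cv2.resize(im,(800,760))[:, :] if 0 else cv2.resize(im,(600,570),interpolation=cv2.INTER_CUBIC))
```

```text
(no output)
```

View pics/c1.png

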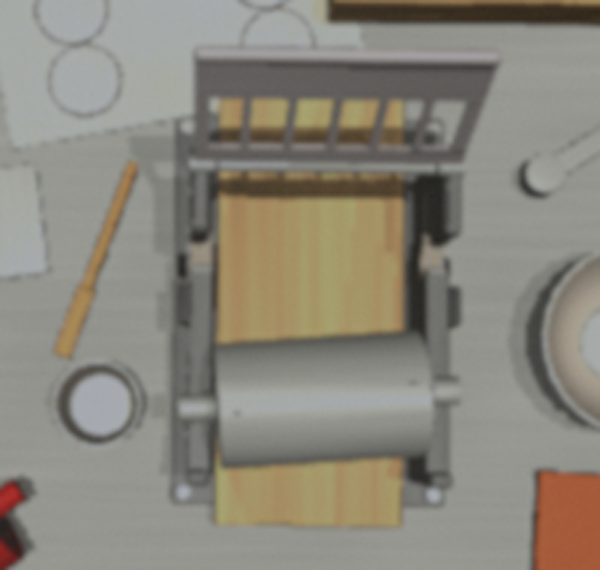

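The zoom shows stops at crop (198,477)/(439,480), saddles (200,252)/(433,257), journals (197,408)/(446,391), hinge rod ends (190,163)/(466,165), guard edge (195,50)–(498,57).

```bash
cat > h.py <<'E'
from plant import ctrl
import numpy as np,cv2
def ray(n,u,v,z):
    m=ctrl.camera_model(n);K=np.array(m["intrinsics"]);T=np.array(m["cam_to_world"])
    d=np.linalg.solve(K,[u,v,1]);d=T[:3,:3]@[d[0],-d[1],-d[2]];o=T[:3,3]
    return o+d*(z-o[2])/d[2]
def proj(n,P):
    m=ctrl.camera_model(n);K=np.array(m["intrinsics"]);T=np.array(m["cam_to_world"])
    c=T[:3,:3].T@(np.array(P)-T[:3,3]);p=K@[c[0],-c[1],-c[2]];return p[:2]/p[2]
E
python3 - <<'E'
from h import *
for n,x,y,z in [("stopL",198,477,.104),("stopR",439,480,.104),("sadL",200,252,.08),("sadR",433,257,.08),("jL",197,408,.108),("jR",446,391,.108),("jLend",178,408,.098),("jRend",460,391,.098),("hL",190,163,.135),("hR",466,165,.135),("baseL",171,503,.01),("baseR",443,503,.01),("barTL",218,345,.098),("barTR",428,333,.098),("barBL",222,467,.098),("barBR",432,456,.098)]:
    print(n,np.round(ray("top",190+x/3,75+y/3,z),4))
E
```

```text
stopL [0.398  0.0092 0.104 ]
stopR [ 0.3979 -0.1607  0.104 ]
sadL [0.5614 0.0096 0.08  ]
sadR [ 0.5597 -0.1615  0.08  ]
jL [0.4465 0.0105 0.108 ]
jR [ 0.4605 -0.1648  0.108 ]
jLend [0.4465 0.024  0.098 ]
jRend [ 0.461 -0.177  0.098]
hL [0.6145 0.0173 0.135 ]
hR [ 0.6154 -0.1726  0.135 ]
baseL [0.3729 0.03   0.01  ]
baseR [ 0.3754 -0.1842  0.01  ]
barTL [ 0.4918 -0.004   0.098 ]
barTR [ 0.5022 -0.1541  0.098 ]
barBL [ 0.405  -0.0078  0.098 ]
barBR [ 0.4145 -0.157   0.098 ]
```

Machine frame ≈ world-aligned, origin (0.529, −0.0765); the roller is ~105 mm short with its left end lagging 14 mm. I'll travel to behind the roller, square up the tool, and see how close in the arm can reach.

>>> move_arm(
  plan=[
    {"x": 0.157, "y": -0.193, "z": 0, "yaw": 0.279, "fingers": 0},
    {"x": 0.157, "y": -0.193, "z": 0, "yaw": 0.279, "fingers": 0},
    {"x": 0.157, "y": -0.193, "z": 0, "yaw": 0.279, "fingers": 0},
    {"x": 0.157, "y": -0.193, "z": 0, "yaw": 0.279, "fingers": 0},
    {"x": 0.157, "y": -0.193, "z": 0, "yaw": 0.279, "fingers": 0},
  ],
)

```text
time: 0.6
eef_pos: [0.2844, -0.4176, 0.2306]
tcp_rot: [1.0, 0.0, -0.0, -0.001]
contact_force: [0.2, -0.9, 0.7]
opening: 1.001
finger_force: 0.0
```

>>> move_arm(
  plan=[
    {"x": 0.09, "y": -0.21, "z": 0, "yaw": 0, "fingers": 0},
    {"x": 0.09, "y": -0.21, "z": 0, "yaw": 0, "fingers": 0},
    {"x": 0.09, "y": -0.21, "z": 0, "yaw": 0, "fingers": 0},
    {"x": 0.09, "y": -0.21, "z": 0, "yaw": 0, "fingers": 0},
    {"x": 0.09, "y": -0.21, "z": 0, "yaw": 0, "fingers": 0},
  ],
)

```text
time: 1.1
eef_pos: [0.3742, -0.2066, 0.2309]
tcp_rot: [1.0, 0.002, -0.0, -0.001]
contact_force: [0.4, -0.3, -0.2]
opening: 1.001
finger_force: 0.0
```

>>> move_arm(
  plan=[
    {"x": 0.02, "y": -0.133, "z": 0.0, "yaw": 0, "fingers": 0},
    {"x": 0.02, "y": -0.133, "z": 0.0, "yaw": 0, "fingers": 0},
    {"x": 0.02, "y": -0.133, "z": 0.0, "yaw": 0, "fingers": 0},
    {"x": 0.02, "y": -0.133, "z": 0.0, "yaw": 0, "fingers": 0},
  ],
)

```text
time: 1.5
eef_pos: [0.3935, -0.0732, 0.2308]
tcp_rot: [1.0, 0.003, -0.0, -0.001]
contact_force: [0.3, -0.4, 0.2]
opening: 0.999
finger_force: 0.0
```

Run:
```python
from h import *
s=ctrl.get_state();print({k:np.round(v,3).tolist() for k,v in s.items()});print(np.round(ctrl.camera_model("wrist")["tool_from_camera"],3).tolist())
```

```text
{'time': 1.5, 'qpos': [-0.44, -0.366, 2.209, 0.001, 1.299, 1.124], 'dq': [-0.074, 0.021, -0.018, -0.041, -0.018, -0.055], 'joint_efforts': [1.244, -15.68, -29.414, 0.169, 0.068, 0.202], 'eef_pos': [0.393, -0.073, 0.231], 'tcp_rot': [1.0, 0.003, -0.0, -0.001], 'contact_force': [0.258, -0.39, 0.228], 'wrist_torque': [-0.0, -0.015, -0.01], 'finger_force': 0.0, 'opening': 0.999}
[[0.001, 0.958, 0.285, 0.072], [1.0, -0.001, -0.0, -0.0], [0.0, 0.285, -0.958, -0.142], [0.0, 0.0, 0.0, 1.0]]
```

>>> move_arm(
  plan=[
    {"x": -0.008, "y": 0, "z": 0.05, "yaw": 0, "fingers": 0},
    {"x": -0.008, "y": 0, "z": 0.1, "yaw": 0, "fingers": 0},
    {"x": -0.008, "y": 0, "z": 0.153, "yaw": 0, "fingers": 0},
    {"x": -0.008, "y": 0, "z": 0.153, "yaw": 0, "fingers": 0},
    {"x": -0.008, "y": 0, "z": 0.153, "yaw": 0, "fingers": 0},
  ],
)

```text
time: 2.0
eef_pos: [0.385, -0.077, 0.0779]
tcp_rot: [1.0, 0.0, -0.001, -0.001]
contact_force: [0.3, 0.0, 0.9]
opening: 1.004
finger_force: 0.0
```

Run:
```python
from h import *
s=ctrl.get_state();print({k:np.round(v,3).tolist() for k,v in s.items()})
cv2.imwrite("pics/s1.png",ctrl.read_camera("side")[80:280,150:400][:,:,::-1].repeat(3,0).repeat(3,1))
```

```text
{'time': 2.0, 'qpos': [-0.457, -0.166, 2.358, -0.0, 0.953, 1.114], 'dq': [0.003, -0.052, -0.065, 0.005, -0.004, 0.002], 'joint_efforts': [0.043, -16.242, -22.623, -0.002, 0.031, -0.002], 'eef_pos': [0.385, -0.077, 0.078], 'tcp_rot': [1.0, 0.0, -0.001, -0.001], 'contact_force': [0.285, 0.019, 0.919], 'wrist_torque': [0.001, -0.081, -0.009], 'finger_force': 0.0, 'opening': 1.004}
```

View pics/s1.png

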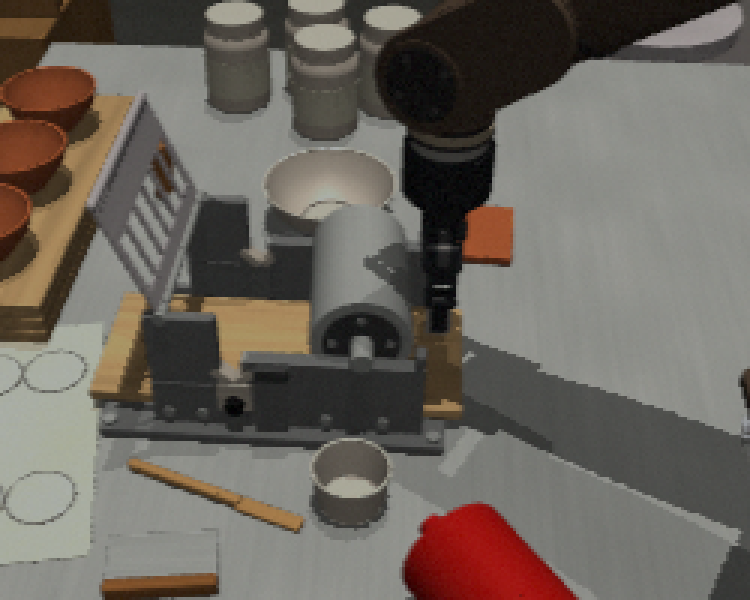

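Side view: the fingers stand behind the roller (px ~(440,320) in the crop), clear of contact. Pushing forward slowly with the open gripper, which also squares the roller.

>>> move_arm(
  plan=[
    {"x": 0.006, "y": 0, "z": 0, "yaw": 0, "fingers": 0},
    {"x": 0.012, "y": 0, "z": 0, "yaw": 0, "fingers": 0},
    {"x": 0.018, "y": 0, "z": 0, "yaw": 0, "fingers": 0},
    {"x": 0.024, "y": 0, "z": 0, "yaw": 0, "fingers": 0},
    {"x": 0.03, "y": 0, "z": 0, "yaw": 0, "fingers": 0},
  ],
)

```text
time: 2.55
eef_pos: [0.4155, -0.0766, 0.0783]
tcp_rot: [1.0, 0.001, -0.001, -0.0]
contact_force: [-5.3, 0.4, 0.3]
opening: 1.0
finger_force: 2.7
```

>>> move_arm(
  plan=[
    {"x": 0.006, "y": 0, "z": 0, "yaw": 0, "fingers": 0},
    {"x": 0.012, "y": 0, "z": 0, "yaw": 0, "fingers": 0},
    {"x": 0.018, "y": 0, "z": 0, "yaw": 0, "fingers": 0},
    {"x": 0.024, "y": 0, "z": 0, "yaw": 0, "fingers": 0},
    {"x": 0.03, "y": 0, "z": 0, "yaw": 0, "fingers": 0},
  ],
)

```text
time: 3.05
eef_pos: [0.4455, -0.0766, 0.0781]
tcp_rot: [1.0, 0.001, -0.001, -0.0]
contact_force: [-5.0, -0.1, 0.7]
opening: 1.002
finger_force: 2.7
```

Run:
```python
from h import *
im=np.hstack([ctrl.read_camera("top")[75:265,190:390],ctrl.read_camera("side")[95:285,180:380]])
cv2.imwrite("pics/p2.png",cv2.resize(im[:,:,::-1],None,fx=2,fy=2,interpolation=cv2.INTER_CUBIC))
```

```text
(no output)
```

View pics/p2.png

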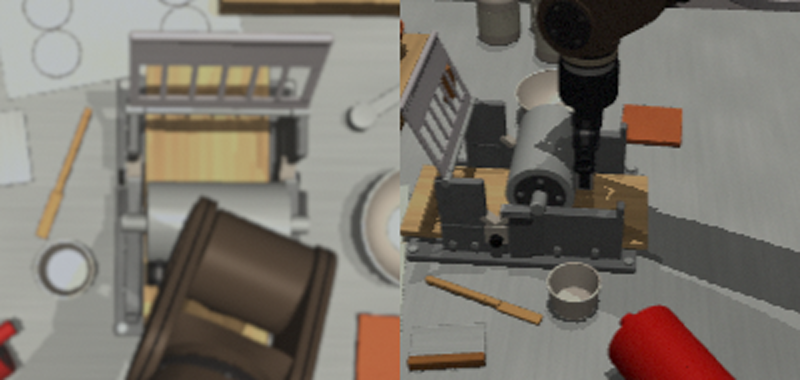

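The roller is now square and moving with the gripper (journals at crop (130,222) and (303,225)). On to the slot mouths.

>>> move_arm(
  plan=[
    {"x": 0.006, "y": 0, "z": 0, "yaw": 0, "fingers": 0},
    {"x": 0.012, "y": 0, "z": 0, "yaw": 0, "fingers": 0},
    {"x": 0.018, "y": 0, "z": 0, "yaw": 0, "fingers": 0},
    {"x": 0.024, "y": 0, "z": 0, "yaw": 0, "fingers": 0},
    {"x": 0.03, "y": 0, "z": 0, "yaw": 0, "fingers": 0},
  ],
)

```text
time: 3.65
eef_pos: [0.4752, -0.0767, 0.078]
tcp_rot: [1.0, 0.0, -0.001, -0.0]
contact_force: [-5.6, 0.7, 1.5]
opening: 1.002
finger_force: 2.7
```

>>> move_arm(
  plan=[
    {"x": 0.005, "y": 0, "z": 0, "yaw": 0, "fingers": 0},
    {"x": 0.01, "y": 0, "z": 0, "yaw": 0, "fingers": 0},
    {"x": 0.015, "y": 0, "z": 0, "yaw": 0, "fingers": 0},
    {"x": 0.02, "y": 0, "z": 0, "yaw": 0, "fingers": 0},
    {"x": 0.025, "y": 0, "z": 0, "yaw": 0, "fingers": 0},
  ],
)

```text
time: 4.15
eef_pos: [0.5024, -0.0771, 0.0789]
tcp_rot: [1.0, 0.0, 0.002, 0.0]
contact_force: [0.9, -0.1, -1.0]
opening: 0.998
finger_force: 0.0
```

>>> move_arm(
  plan=[
    {"x": -0.02, "y": 0, "z": 0, "yaw": 0, "fingers": 0},
    {"x": -0.02, "y": 0, "z": -0.05, "yaw": 0, "fingers": 0},
    {"x": -0.02, "y": 0, "z": -0.1, "yaw": 0, "fingers": 0},
    {"x": -0.02, "y": 0, "z": -0.122, "yaw": -0.1, "fingers": 0.5},
    {"x": -0.02, "y": 0, "z": -0.122, "yaw": -0.2, "fingers": 1},
  ],
)

```text
time: 4.65
eef_pos: [0.485, -0.078, 0.2068]
tcp_rot: [0.995, 0.102, 0.007, 0.003]
contact_force: [0.3, -0.5, -0.6]
opening: 0.69
finger_force: 0.0
```

>>> move_arm(
  plan=[
    {"x": 0, "y": 0, "z": 0, "yaw": -0.7, "fingers": 1},
    {"x": 0, "y": 0, "z": 0, "yaw": -0.7, "fingers": 1},
    {"x": 0, "y": 0, "z": 0, "yaw": -0.7, "fingers": 1},
    {"x": 0, "y": 0, "z": 0, "yaw": -0.7, "fingers": 1},
    {"x": 0, "y": 0, "z": 0, "yaw": -0.7, "fingers": 1},
  ],
)

```text
time: 5.15
eef_pos: [0.4823, -0.077, 0.2013]
tcp_rot: [0.899, 0.437, 0.002, 0.001]
contact_force: [-0.3, -0.0, -0.9]
opening: 0.0
finger_force: 0.0
```

>>> move_arm(
  plan=[
    {"x": 0, "y": 0, "z": 0, "yaw": -0.67, "fingers": 1},
    {"x": 0, "y": 0, "z": 0, "yaw": -0.67, "fingers": 1},
    {"x": 0, "y": 0, "z": 0, "yaw": -0.67, "fingers": 1},
    {"x": 0, "y": 0, "z": 0, "yaw": -0.67, "fingers": 1},
    {"x": 0, "y": 0, "z": 0, "yaw": -0.67, "fingers": 1},
  ],
)

```text
time: 5.65
eef_pos: [0.4823, -0.077, 0.2012]
tcp_rot: [0.706, 0.709, 0.001, 0.002]
contact_force: [-1.0, -0.2, 0.3]
opening: 0.002
finger_force: 0.0
```

Run:
```python
from h import *
s=ctrl.get_state();print({k:np.round(s[k],3).tolist() for k in("qpos","eef_pos","tcp_rot")})
im=np.hstack([ctrl.read_camera("top")[75:265,190:390],ctrl.read_camera("side")[95:285,180:380]])
cv2.imwrite("pics/p3.png",cv2.resize(im[:,:,::-1],None,fx=2,fy=2,interpolation=cv2.INTER_CUBIC))
```

```text
{'qpos': [-0.367, -0.108, 2.057, 0.001, 1.189, -0.371], 'eef_pos': [0.482, -0.077, 0.201], 'tcp_rot': [0.706, 0.709, 0.001, 0.002]}
```

View pics/p3.png

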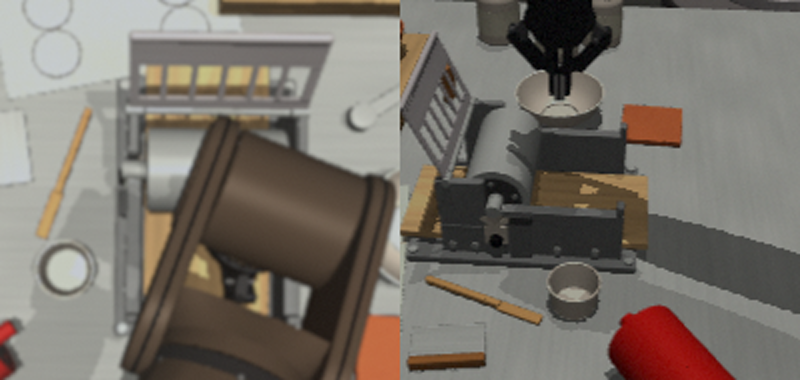

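The left journal sits perched in its slot (crop (493,205)); the right is hidden by the wrist. Moving over the left crown spot.

>>> move_arm(
  plan=[
    {"x": 0.0555, "y": 0.077, "z": 0, "yaw": 0, "fingers": 1},
    {"x": 0.0555, "y": 0.077, "z": 0, "yaw": 0, "fingers": 1},
    {"x": 0.0555, "y": 0.077, "z": 0.03, "yaw": 0, "fingers": 1},
    {"x": 0.0555, "y": 0.077, "z": 0.06, "yaw": 0, "fingers": 1},
    {"x": 0.0555, "y": 0.077, "z": 0.06, "yaw": 0, "fingers": 1},
  ],
)

```text
time: 6.25
eef_pos: [0.5559, -0.0203, 0.1362]
tcp_rot: [0.707, 0.707, -0.002, -0.003]
contact_force: [-0.4, 0.1, -0.6]
opening: -0.001
finger_force: 0.0
```

>>> move_arm(
  plan=[
    {"x": 0, "y": 0, "z": 0.003, "yaw": 0, "fingers": 1},
    {"x": 0, "y": 0, "z": 0.006, "yaw": 0, "fingers": 1},
    {"x": 0, "y": 0, "z": 0.008, "yaw": 0, "fingers": 1},
    {"x": 0, "y": 0, "z": 0.009, "yaw": 0, "fingers": 1},
    {"x": 0, "y": 0, "z": 0.01, "yaw": 0, "fingers": 1},
  ],
)

```text
time: 6.75
eef_pos: [0.5595, -0.0216, 0.134]
tcp_rot: [0.707, 0.707, 0.001, 0.002]
contact_force: [-2.9, 1.5, 10.6]
opening: -0.003
finger_force: 5.6
```

>>> move_arm(
  plan=[
    {"x": 0, "y": 0, "z": 0.001, "yaw": 0, "fingers": 1},
    {"x": 0, "y": 0, "z": 0.002, "yaw": 0, "fingers": 1},
    {"x": 0, "y": 0, "z": 0.003, "yaw": 0, "fingers": 1},
    {"x": 0, "y": 0, "z": 0.003, "yaw": 0, "fingers": 1},
  ],
)

```text
time: 7.15
eef_pos: [0.5615, -0.0216, 0.1335]
tcp_rot: [0.707, 0.707, 0.003, 0.004]
contact_force: [-1.4, 1.6, 13.8]
opening: -0.002
finger_force: 6.8
```

>>> move_arm(
  plan=[
    {"x": 0, "y": 0, "z": 0.001, "yaw": 0, "fingers": 1},
    {"x": 0, "y": 0, "z": 0.002, "yaw": 0, "fingers": 1},
    {"x": 0, "y": 0, "z": 0.003, "yaw": 0, "fingers": 1},
    {"x": 0, "y": 0, "z": 0.003, "yaw": 0, "fingers": 1},
  ],
)

```text
time: 7.55
eef_pos: [0.5627, -0.0212, 0.1317]
tcp_rot: [0.707, 0.707, 0.005, 0.005]
contact_force: [-0.7, 4.6, 14.6]
opening: -0.004
finger_force: 8.0
```

>>> move_arm(
  plan=[
    {"x": 0, "y": -0.001, "z": 0.001, "yaw": 0, "fingers": 1},
    {"x": 0, "y": -0.002, "z": 0.002, "yaw": 0, "fingers": 1},
    {"x": 0, "y": -0.002, "z": 0.003, "yaw": 0, "fingers": 1},
    {"x": 0, "y": -0.002, "z": 0.004, "yaw": 0, "fingers": 1},
  ],
)

```text
time: 7.95
eef_pos: [0.5602, -0.0202, 0.1261]
tcp_rot: [0.708, 0.707, 0.005, 0.004]
contact_force: [-0.3, 7.3, 15.6]
opening: 0.0
finger_force: 8.3
```

>>> move_arm(
  plan=[
    {"x": 0, "y": 0, "z": 0.001, "yaw": 0, "fingers": 1},
    {"x": 0, "y": 0, "z": 0.002, "yaw": 0, "fingers": 1},
    {"x": 0, "y": 0, "z": 0.003, "yaw": 0, "fingers": 1},
    {"x": 0, "y": 0, "z": 0.003, "yaw": 0, "fingers": 1},
  ],
)

```text
time: 8.35
eef_pos: [0.5604, -0.0201, 0.1257]
tcp_rot: [0.708, 0.707, 0.005, 0.003]
contact_force: [-3.6, 7.0, 22.1]
opening: 0.001
finger_force: 11.4
```

Hard stop at the left end. Now the right end.

>>> move_arm(
  plan=[
    {"x": 0, "y": 0.001, "z": -0.032, "yaw": 0, "fingers": 1},
    {"x": -0.05, "y": 0.001, "z": -0.032, "yaw": 0, "fingers": 1},
    {"x": -0.11, "y": 0.001, "z": -0.032, "yaw": 0, "fingers": 1},
    {"x": -0.11, "y": 0.001, "z": -0.032, "yaw": 0, "fingers": 1},
    {"x": -0.11, "y": 0.001, "z": -0.022, "yaw": 0, "fingers": 1},
  ],
)

```text
time: 8.85
eef_pos: [0.5581, -0.1335, 0.1415]
tcp_rot: [0.708, 0.706, 0.001, 0.002]
contact_force: [0.2, 0.6, 0.8]
opening: 0.0
finger_force: 0.0
```

>>> move_arm(
  plan=[
    {"x": 0, "y": 0, "z": 0.003, "yaw": 0, "fingers": 1},
    {"x": 0, "y": 0, "z": 0.006, "yaw": 0, "fingers": 1},
    {"x": 0, "y": 0, "z": 0.009, "yaw": 0, "fingers": 1},
    {"x": 0, "y": 0, "z": 0.011, "yaw": 0, "fingers": 1},
    {"x": 0, "y": 0, "z": 0.012, "yaw": 0, "fingers": 1},
  ],
)

```text
time: 9.35
eef_pos: [0.5585, -0.1303, 0.1313]
tcp_rot: [0.706, 0.708, 0.001, 0.002]
contact_force: [-4.9, 1.7, 15.8]
opening: 0.001
finger_force: 8.1
```

>>> move_arm(
  plan=[
    {"x": 0, "y": 0, "z": 0.001, "yaw": 0, "fingers": 1},
    {"x": 0, "y": 0, "z": 0.002, "yaw": 0, "fingers": 1},
    {"x": 0, "y": 0, "z": 0.003, "yaw": 0, "fingers": 1},
    {"x": 0, "y": 0, "z": 0.003, "yaw": 0, "fingers": 1},
  ],
)

```text
time: 9.75
eef_pos: [0.5593, -0.1311, 0.1287]
tcp_rot: [0.706, 0.708, 0.001, 0.003]
contact_force: [-2.5, -0.8, 12.9]
opening: 0.004
finger_force: 6.6
```

>>> move_arm(
  plan=[
    {"x": 0, "y": 0, "z": 0.001, "yaw": 0, "fingers": 1},
    {"x": 0, "y": 0, "z": 0.002, "yaw": 0, "fingers": 1},
    {"x": 0, "y": 0, "z": 0.002, "yaw": 0, "fingers": 1},
  ],
)

```text
time: 10.05
eef_pos: [0.5597, -0.1319, 0.1265]
tcp_rot: [0.706, 0.708, 0.001, 0.004]
contact_force: [-0.7, -1.9, 11.2]
opening: -0.0
finger_force: 5.4
```

>>> move_arm(
  plan=[
    {"x": 0, "y": 0, "z": 0.001, "yaw": 0, "fingers": 1},
    {"x": 0, "y": 0, "z": 0.002, "yaw": 0, "fingers": 1},
    {"x": 0, "y": 0, "z": 0.003, "yaw": 0, "fingers": 1},
    {"x": 0, "y": 0, "z": 0.003, "yaw": 0, "fingers": 1},
  ],
)

```text
time: 10.45
eef_pos: [0.5596, -0.1326, 0.1238]
tcp_rot: [0.706, 0.708, 0.0, 0.005]
contact_force: [-2.7, -4.2, 12.1]
opening: 0.002
finger_force: 6.0
```

>>> move_arm(
  plan=[
    {"x": 0, "y": 0, "z": 0.001, "yaw": 0, "fingers": 1},
    {"x": 0, "y": 0, "z": 0.002, "yaw": 0, "fingers": 1},
    {"x": 0, "y": 0, "z": 0.002, "yaw": 0, "fingers": 1},
  ],
)

```text
time: 10.75
eef_pos: [0.5599, -0.1326, 0.1237]
tcp_rot: [0.706, 0.708, 0.0, 0.005]
contact_force: [-5.1, -3.4, 19.0]
opening: 0.001
finger_force: 9.8
```

Right home too. Re-pressing the left to verify it still sits hard at the same height.

>>> move_arm(
  plan=[
    {"x": 0, "y": 0, "z": -0.03, "yaw": 0, "fingers": 1},
    {"x": 0.05, "y": 0, "z": -0.03, "yaw": 0, "fingers": 1},
    {"x": 0.11, "y": 0, "z": -0.03, "yaw": 0, "fingers": 1},
    {"x": 0.11, "y": 0, "z": -0.03, "yaw": 0, "fingers": 1},
    {"x": 0.11, "y": 0, "z": -0.018, "yaw": 0, "fingers": 1},
  ],
)

```text
time: 11.25
eef_pos: [0.5577, -0.0188, 0.1364]
tcp_rot: [0.705, 0.709, 0.001, 0.002]
contact_force: [0.6, -0.9, -0.1]
opening: -0.001
finger_force: 0.0
```

>>> move_arm(
  plan=[
    {"x": 0, "y": 0, "z": 0.005, "yaw": 0, "fingers": 1},
    {"x": 0, "y": 0, "z": 0.01, "yaw": 0, "fingers": 1},
    {"x": 0, "y": 0, "z": 0.014, "yaw": 0, "fingers": 1},
    {"x": 0, "y": 0, "z": 0.017, "yaw": 0, "fingers": 1},
    {"x": 0, "y": 0, "z": 0.018, "yaw": 0, "fingers": 1},
  ],
)

```text
time: 11.75
eef_pos: [0.5584, -0.022, 0.1235]
tcp_rot: [0.708, 0.706, 0.001, -0.0]
contact_force: [-12.2, 4.3, 30.0]
opening: -0.003
finger_force: 15.1
```

>>> move_arm(
  plan=[
    {"x": 0, "y": 0, "z": 0.001, "yaw": 0, "fingers": 1},
    {"x": 0, "y": 0, "z": 0.001, "yaw": 0, "fingers": 1},
  ],
)

```text
time: 11.95
eef_pos: [0.559, -0.022, 0.1235]
tcp_rot: [0.708, 0.706, 0.001, 0.001]
contact_force: [-11.5, 4.9, 29.2]
opening: 0.0
finger_force: 14.5
```

Both ends rest at the same height (0.1235/0.1237): the roller is home and level. Now up and over behind the guard.

>>> move_arm(
  plan=[
    {"x": 0, "y": 0, "z": -0.05, "yaw": 0, "fingers": 1},
    {"x": 0, "y": 0, "z": -0.1, "yaw": 0, "fingers": 1},
    {"x": 0, "y": 0, "z": -0.15, "yaw": 0, "fingers": 1},
    {"x": 0, "y": 0, "z": -0.18, "yaw": 0, "fingers": 1},
    {"x": 0, "y": 0, "z": -0.18, "yaw": 0, "fingers": 1},
  ],
)

```text
time: 12.45
eef_pos: [0.5595, -0.0232, 0.3029]
tcp_rot: [0.708, 0.706, 0.003, 0.005]
contact_force: [0.0, 0.7, -0.2]
opening: 0.003
finger_force: 0.0
```

Run:
```python
from h import *
s=ctrl.get_state();print({k:np.round(s[k],3).tolist() for k in("time","qpos","eef_pos","contact_force")})
for th in (1.75,1.85,1.95): 
  print(th,[np.round((proj("top",[.617-.114*np.cos(th),-.0765+y,.13+.114*np.sin(th)])-[190,75])*3) for y in(.092,-.092)])
im=np.hstack([ctrl.read_camera("top")[75:265,190:390],ctrl.read_camera("side")[95:285,180:380]])
cv2.imwrite("pics/p4.png",cv2.resize(im[:,:,::-1],None,fx=2,fy=2,interpolation=cv2.INTER_CUBIC))
```

```text
{'time': 12.45, 'qpos': [-0.223, -0.022, 1.788, -0.0, 1.364, -0.22], 'eef_pos': [0.559, -0.023, 0.303], 'contact_force': [0.032, 0.749, -0.232]}
1.75 [array([192.,  83.]), array([502.,  87.])]
1.85 [array([193.,  66.]), array([501.,  70.])]
1.95 [array([193.,  50.]), array([499.,  54.])]
```

View pics/p4.png

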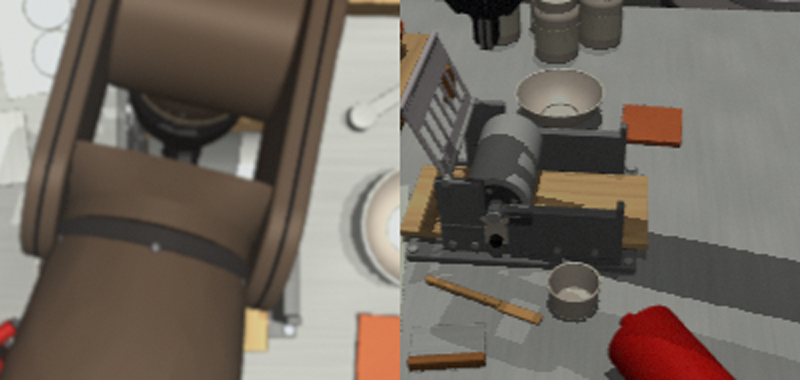

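The roller has sunk into the saddle, journal low in the slot at crop (493,210), and the guard is at ≈1.94 rad. Going behind the guard.

>>> move_arm(
  plan=[
    {"x": -0.055, "y": 0.145, "z": 0, "yaw": 0, "fingers": 1},
    {"x": -0.055, "y": 0.145, "z": 0, "yaw": 0, "fingers": 1},
    {"x": -0.055, "y": 0.145, "z": 0, "yaw": 0, "fingers": 1},
    {"x": -0.055, "y": 0.145, "z": 0, "yaw": 0, "fingers": 1},
  ],
)

```text
time: 12.95
eef_pos: [0.7037, -0.0792, 0.2879]
tcp_rot: [0.708, 0.706, -0.003, -0.004]
contact_force: [-0.9, -0.1, -2.0]
opening: -0.002
finger_force: 0.0
```

>>> move_arm(
  plan=[
    {"x": 0, "y": 0, "z": 0.04, "yaw": 0, "fingers": 1},
    {"x": 0, "y": 0, "z": 0.08, "yaw": 0, "fingers": 1},
    {"x": 0, "y": 0, "z": 0.08, "yaw": 0, "fingers": 1},
    {"x": 0, "y": 0, "z": 0.08, "yaw": 0, "fingers": 1},
  ],
)

```text
time: 13.35
eef_pos: [0.7003, -0.0762, 0.2139]
tcp_rot: [0.707, 0.707, -0.001, -0.002]
contact_force: [-0.1, -0.1, 1.1]
opening: 0.002
finger_force: 0.0
```

>>> move_arm(
  plan=[
    {"x": 0, "y": -0.014, "z": 0, "yaw": 0, "fingers": 1},
    {"x": 0, "y": -0.028, "z": -0.002, "yaw": 0, "fingers": 1},
    {"x": 0, "y": -0.042, "z": -0.005, "yaw": 0, "fingers": 1},
    {"x": 0, "y": -0.055, "z": -0.008, "yaw": 0, "fingers": 1},
    {"x": 0, "y": -0.067, "z": -0.008, "yaw": 0, "fingers": 1},
  ],
)

```text
time: 13.85
eef_pos: [0.6371, -0.0767, 0.23]
tcp_rot: [0.707, 0.707, 0.003, 0.005]
contact_force: [2.4, 0.4, 1.6]
opening: 0.003
finger_force: 1.6
```

>>> move_arm(
  plan=[
    {"x": 0, "y": -0.012, "z": 0, "yaw": 0, "fingers": 1},
    {"x": 0, "y": -0.024, "z": 0.001, "yaw": 0, "fingers": 1},
    {"x": 0, "y": -0.035, "z": 0.003, "yaw": 0, "fingers": 1},
    {"x": 0, "y": -0.047, "z": 0.008, "yaw": 0, "fingers": 1},
    {"x": 0, "y": -0.06, "z": 0.016, "yaw": 0, "fingers": 1},
  ],
)

```text
time: 14.35
eef_pos: [0.5761, -0.0768, 0.2119]
tcp_rot: [0.707, 0.707, 0.002, 0.003]
contact_force: [1.5, 0.0, 2.4]
opening: -0.004
finger_force: 1.2
```

>>> move_arm(
  plan=[
    {"x": 0, "y": -0.01, "z": 0.01, "yaw": 0, "fingers": 1},
    {"x": 0, "y": -0.019, "z": 0.021, "yaw": 0, "fingers": 1},
    {"x": 0, "y": -0.026, "z": 0.034, "yaw": 0, "fingers": 1},
    {"x": 0, "y": -0.032, "z": 0.047, "yaw": 0, "fingers": 1},
    {"x": 0, "y": -0.034, "z": 0.058, "yaw": 0, "fingers": 1},
  ],
)

```text
time: 14.85
eef_pos: [0.54, -0.0763, 0.1497]
tcp_rot: [0.707, 0.707, -0.0, -0.0]
contact_force: [-1.3, -0.7, 2.3]
opening: -0.0
finger_force: 0.9
```

>>> move_arm(
  plan=[
    {"x": 0, "y": -0.001, "z": 0.007, "yaw": 0, "fingers": 1},
    {"x": 0, "y": -0.001, "z": 0.013, "yaw": 0, "fingers": 1},
    {"x": 0, "y": -0.001, "z": 0.018, "yaw": 0, "fingers": 1},
    {"x": 0, "y": -0.001, "z": 0.019, "yaw": 0, "fingers": 1},
  ],
)

```text
time: 15.25
eef_pos: [0.54, -0.0762, 0.1315]
tcp_rot: [0.707, 0.707, -0.0, -0.0]
contact_force: [-1.9, 0.9, 6.8]
opening: -0.001
finger_force: 3.2
```

>>> move_arm(
  plan=[
    {"x": 0, "y": 0, "z": 0.001, "yaw": 0, "fingers": 1},
    {"x": 0, "y": 0, "z": 0.003, "yaw": 0, "fingers": 1},
    {"x": 0, "y": 0, "z": 0.003, "yaw": 0, "fingers": 1},
  ],
)

```text
time: 15.55
eef_pos: [0.5401, -0.0762, 0.1314]
tcp_rot: [0.707, 0.707, -0.0, -0.001]
contact_force: [-7.7, 2.1, 15.0]
opening: 0.0
finger_force: 7.6
```

>>> move_arm(
  plan=[
    {"x": 0, "y": 0, "z": -0.04, "yaw": 0, "fingers": 1},
    {"x": 0, "y": 0, "z": -0.09, "yaw": 0, "fingers": 1},
    {"x": 0, "y": 0, "z": -0.14, "yaw": 0, "fingers": 1},
    {"x": 0, "y": 0, "z": -0.17, "yaw": 0, "fingers": 1},
    {"x": 0, "y": 0, "z": -0.17, "yaw": 0, "fingers": 1},
  ],
)

```text
time: 16.05
eef_pos: [0.5427, -0.0769, 0.3051]
tcp_rot: [0.707, 0.707, 0.003, 0.006]
contact_force: [0.6, -0.2, -0.4]
opening: 0.003
finger_force: 0.0
```

Run:
```python
from h import *
print(ctrl.get_state()["contact_force"])
cv2.imwrite("pics/p5.png",cv2.resize(ctrl.read_camera("side")[80:280,160:400][:,:,::-1],None,fx=3,fy=3,interpolation=cv2.INTER_CUBIC))
```

```text
[ 0.6381108  -0.19950739 -0.38180025]
```

View pics/p5.png

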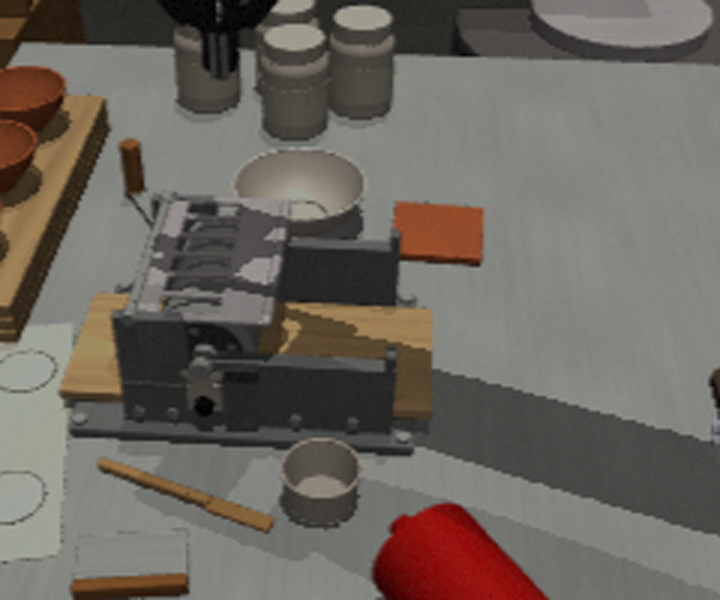

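The guard lies flat and shut; the arm is clear. I'll check the visible left journal end (crop (203,360)) against the expected home and perched projections before handing in.

Run:
```python
from h import *
im=cv2.imread("pics/p5.png")[280:440,100:440]
for z in(.078,.088): print(z,np.round((proj("side",[.559,.023,z])-[160,80])*3), "top edge",np.round((proj("side",[.559,.023,z+.01])-[160,80])*3))
for x,y,z in((.548,.0175,.088),(.57,.0175,.132),(.394,.0175,.104)): print((x,y,z),np.round((proj("side",[x,y,z])-[160,80])*3))
cv2.imwrite("pics/p6.png",cv2.resize(im,None,fx=2.2,fy=2.2))
```

```text
0.078 [200. 374.] top edge [199. 365.]
0.088 [199. 365.] top edge [199. 356.]
(0.548, 0.0175, 0.088) [213. 361.]
(0.57, 0.0175, 0.132) [184. 320.]
(0.394, 0.0175, 0.104) [396. 357.]
```

View pics/p6.png

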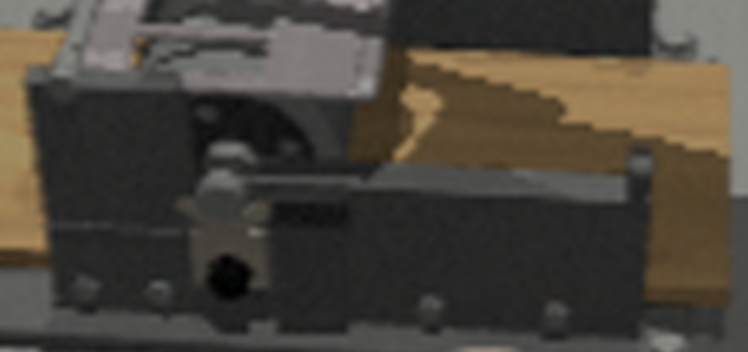

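The disc centre in this zoom (~(222,194)) is ambiguous, so I'll compare the same patch before pressing, after pressing and now.

Run:
```python
import cv2,numpy as np
# side px region u 208..248, v 185..225
def c(f,u0,v0,s): 
    im=cv2.imread("pics/"+f); return cv2.resize(im[int((185-v0)*s):int((225-v0)*s),int((208-u0)*s)+ (400 if s==2 else 0):int((248-u0)*s)+(400 if s==2 else 0)],(260,260),interpolation=cv2.INTER_CUBIC)
o=np.hstack([c("p3.png",180,95,2),c("p4.png",180,95,2),c("p5.png",160,80,3)])
cv2.imwrite("pics/cmp.png",np.clip(o*1.5,0,255))
```

```text
[ WARN:0@0.101] global loadsave.cpp:1063 imwrite_ Unsupported depth image for selected encoder is fallbacked to CV_8U.
```

View pics/cmp.png

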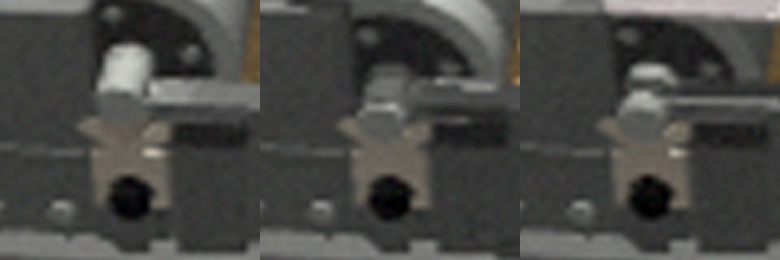

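The end disc dropped from y≈103 to ≈121 (≈10 mm) after pressing and stayed there, so the left end is home. The press heights agree for both ends, and the guard shut to its stop.

```bash
python3 -c "
from plant import ctrl
print(ctrl.sign_off())"
```

```text
the job is handed in; nothing more can be done
None
```

The job is handed in: both roller ends pressed to a hard stop at matching heights (within 0.2 mm), the guard is folded down to its stop, the arm is clear and touching nothing, and I never touched the things around the machine.

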